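Put the tea cups away mouth down in their tray

TASK

Put the two tea cups that are still out, the one standing on its saucer and the one lying on the table, away in the two empty compartments of the wooden tray, each standing mouth down like the cup already stored there. They are porcelain, so set them down rather than letting them fall, and leave the stored cup and everything else on the table where it is.

Things in the scene. Friction and masses are not known exactly. Their poses are not given: they have to be found in the camera images.
- tray: Fixed brown wooden tray, 102 (x) by 294 mm (y), 30 mm high, open on top: three compartments in a row along its y, each 90 x 90 mm inside, 96 mm apart; walls 6 mm thick, tops 30 mm above the table, floor 8 mm above the table. A thin cork disc (look only) lines each empty one. Origin: centre of the underside; z up.
- cell0 (a point): Centre of the inner floor of the tray's compartment at its -y end, 8 mm above the table.
- cell1 (a point): Centre of the inner floor of the tray's middle compartment, 8 mm above the table.
- cell2 (a point): Centre of the inner floor of the tray's compartment at its +y end, 8 mm above the table.
- cup_upright: White porcelain cup, no handle, 130 to 210 g, starts mouth up in the middle of saucer_a: straight eight-sided beaker 76 mm tall, 62 mm across flats (67 over corners), walls 4 mm, flats from z = 4 to 76 mm, closed bottom with round foot 48 mm across, 4 mm high. Origin: centre of the underside; z from bottom to open mouth; flats face its x axis and every 45 degrees from it.
- cup_lying: A second cup, the same in every respect and with the same axes (origin: centre of the underside, z from bottom to mouth). It starts lying on the table on one of its flat sides, which lie level below and above, its axis 31 mm above the table; its mouth may point in various directions.
- cup_stored: A third cup, the same in every respect, already standing mouth down (its z pointing down, its origin on top, 84 mm above the table) in one of the three compartments, which differs from run to run. Leave it there.
- saucer_a: White round saucer, loose, 124 mm across, its rim 13 mm high, its flat centre (72 mm across, on which the upright cup stands) 5 mm above the table. Origin: centre of the underside.
- saucer_b: The same saucer, empty, loose. Origin: centre of the underside.
- tea_strainer: Steel tea strainer on its drip bowl, loose, 76 mm across and 37 mm high, its handle reaching 119 mm along its +y. Origin: centre of the underside.
- teaspoon: Steel teaspoon lying on the table, loose, 130 mm long along its x, 8 mm high. Origin: underside, near the middle.
- teapot: White porcelain teapot with closed lid, loose, 144 mm across, 137 mm high, spout reaching 130 mm along its +y, handle 118 mm along its -y. Origin: centre of the underside.
- honey_jar: Glass honey jar with brass screw lid, loose, 70 mm across, 91 mm high. Origin: centre of the underside.
- wooden_box: Small box of light wood with a sliding door in its front (-x), loose, 110 x 170 mm, 100 mm high. Origin: centre of the underside.
Mind the look-alikes: they are no part of the job. What is shaped like the cup_stored but blue is not meant.

How it is judged:
By the outcome, as a careful person would: the job done as asked, in the order asked, and still so for the second after the job is handed in, with the robot touching nothing.
It also fails if it takes over 72 s, if anything falls off the work surface, if the arm or the gripper's body presses on something with over 40 N, if the wrist force passes 120 N, or if a joint passes its speed limit or range.

ROBOT

A 7-joint arm with a two-finger parallel gripper is mounted at the origin on the work surface. World frame = base frame: x ahead of the robot, y to its left, z up, the work surface at z = 0. Lengths are in m, angles in rad, forces in N, time in s.
With the tool pointing down it reaches from about 0.425 to 0.95 m from the base axis. Payload 4.7 kg.
Tool frame: the origin (TCP) lies at the very end of the fingers, on their centre line; the grasp point (between the pads) lies 19 mm behind it; z points along the fingers, y is the line along which they close (so a half turn about z gives the same grasp; the last joint's range is limited). The gripper opens to 87 mm and grips with 3 to 60 N. Pads are 19 mm wide; open, the fingers measure 117 mm over their backs; the gripper's body (75 mm by 190 mm) begins 51 mm behind the grasp point.
Start: joints at [1.228, 0.469, -0.049, 1.532, 0.024, 1.141, -0.082], TCP at [0.208, -0.642, 0.223] pointing down, gripper open.
Joint ranges: [-2.59, 2.59], [-0.33, 1.99], [-1.39, 1.29], [0.1, 2.45], [-1.04, 4.18], [0.21, 1.99], [-2.66, 2.66]. Speed limits (rad/s): [2.57, 2.57, 3.14, 3.14, 3.14, 3.14, 3.14].

INTERFACE

Orientations are given as a rotation vector (axis times angle).
In Python, from plant import robot gives the robot as it stands.
- The arm moves only by the shell command python3 -m creep 'ROWS' [FORCE]. ROWS is JSON, one flat list of numbers, 5 for each row, row after row: the shift along the tool's x, y, z in cm, then the turn about the tool's z in rad, then the finger opening in cm, from 0 to 8.7. In form: [tx, ty, tz, roll, claw, tx, ty, tz, roll, claw, ...]. A call has 1 to 10 rows; each row shifts and turns the commanded pose from where the row before left it, along the tool's axes as they then stand; what a row does not reach is not made up. A row lasts 1/10 s, in which the tool goes at most 50 mm and 8.59 degrees, less where a joint would pass 70% of its speed; a pose out of reach is approached as far as the arm can. A call with a gripper value outside its range is refused whole. The fingers move at their own pace and stop on an object; FORCE is the grip in N (left out, the last holds). Time passes only in rows, so rows that do not move let the fingers close. It gives the time, the measured TCP pose, the force, the opening and the grip force at its end, in the units of the state.
- robot.state(): the state, without advancing time (a new reading comes with each control period).
- robot.snapshot(name): name is "scene" or "top" or "wrist"; returns a dict with "color" (420x560x3 uint8, red, green, blue), "depth" (420x560 float32, m along the optical axis (not along the pixel's ray), 0 where there is no reading), "fx", "fy", "cx", "cy" (pixels), "distortion" ([k1, k2, p1, p2, k3] as OpenCV has them; the pictures are not rectified), "pose" (4x4, takes a point from camera to world coordinates). Camera axes: x right, y down, z forward; pixel columns grow to the right and rows downward; lengths in m; the calibration is good to about 2 mm. A picture is of the moment at which its call begins.
- robot.job_done(): hands the job in; it is judged then, once.
The state is a dict: "t": time; "joint_pos": joint angles; "qvel": joint speeds; "effort": joint torques, N m; "position": TCP position; "ee_rot": TCP orientation; "wrist_force": force on the tool from outside, world axes, zero at the start; "ft_torque": the same for the moment, N m; "finger_gap": finger opening in m; "grasp_force": force on a finger pad.
Only numpy, scipy, OpenCV 4.12 (cv2) and the standard library are available. Lean on these libraries where they do the work, as an engineer would, in place of code of your own. Each camera call takes 0.05 s, during which the arm holds its last target. There are 200 camera calls.

## Working session

There is one attempt and no reset: what is moved stays moved. The work goes in short steps, Python scripts to look and compute and a shell command to move; the robot and the scene stay as the last step left them, time stands still between calls to the robot, and variables do not carry over. Pictures are saved under pics/ and viewed, at most 10 in all, crops included, and the job is handed in when it is done.

```bash
ls; mkdir -p pics
cat > h.py <<'E'
import numpy as np, cv2
from plant import robot
from scipy.spatial.transform import Rotation as R
def snap(n):
    s=robot.snapshot(n); return s
def save(s,f,crop=None,k=1):
    im=s["color"][:,:,::-1]
    if crop: im=im[crop[1]:crop[3],crop[0]:crop[2]]
    cv2.imwrite(f,cv2.resize(im,None,fx=k,fy=k,interpolation=cv2.INTER_CUBIC))
def cloud(s):
    h,w=s["depth"].shape
    u,v=np.meshgrid(np.arange(w),np.arange(h))
    K=np.array([[s["fx"],0,s["cx"]],[0,s["fy"],s["cy"]],[0,0,1.]])
    p=cv2.undistortPoints(np.stack([u,v],-1).reshape(-1,1,2).astype(float),K,np.array(s["distortion"],float)).reshape(h,w,2)
    d=s["depth"].astype(float)
    P=np.dstack([p*d[...,None],d])
    W=P@s["pose"][:3,:3].T+s["pose"][:3,3]
    W[d<=0]=np.nan
    return W
E
python3 - <<'E'
from h import *
st=robot.state(); print(st["t"],st["position"],R.from_rotvec(st["ee_rot"]).as_matrix().round(3),st["finger_gap"],st["wrist_force"])
for n in("scene","top"):
    s=snap(n); save(s,f"pics/{n}0.png",k=1.4); np.savez(f"{n}0.npz",**s); print(n,s["pose"].round(3),s["fx"])
E
```

```text
pics
0.0 [ 0.20818271 -0.64147262  0.2214924 ] [[ 0.951  0.309 -0.001]
 [ 0.309 -0.951  0.002]
 [-0.    -0.002 -1.   ]] 0.08714398145962218 [-0.38952651 -0.64131934 -0.16672719]
scene [[-0.323  0.769 -0.552  1.399]
 [ 0.946  0.271 -0.176  0.285]
 [ 0.015 -0.579 -0.815  1.304]
 [ 0.     0.     0.     1.   ]] 511.9429800306551
top [[-0.023 -0.993  0.118  0.449]
 [-0.999  0.02  -0.03   0.038]
 [ 0.027 -0.119 -0.993  1.034]
 [ 0.     0.     0.     1.   ]] 410.21819304293405
```

View pics/scene0.png

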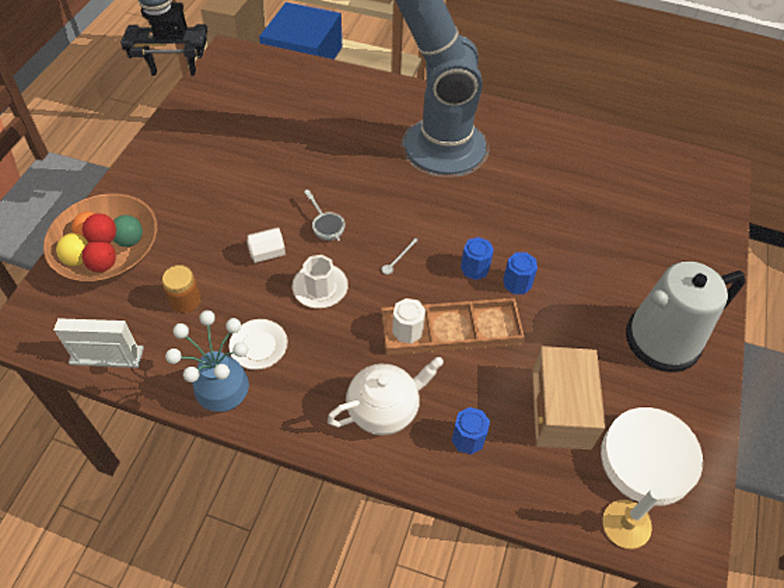

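View pics/top0.png

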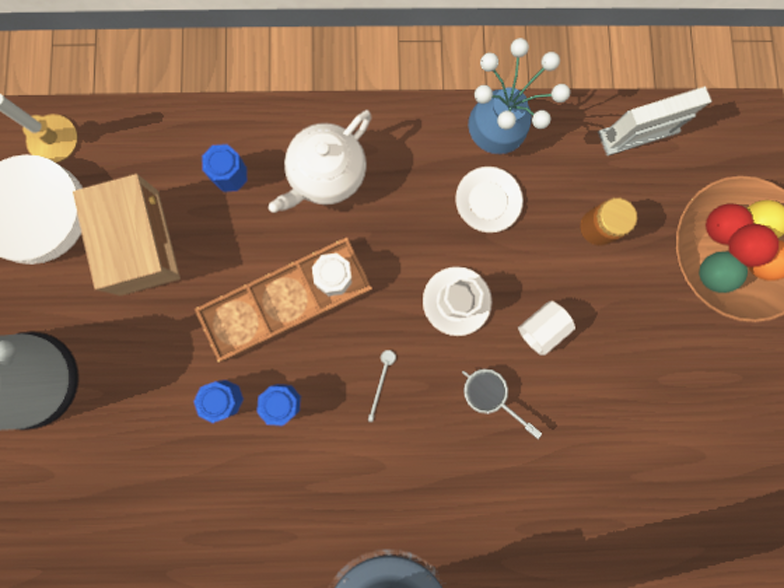

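Candidates (top view, 784 px picture): white cup on saucer (460,298), white lying cup (547,327), stored white cup (331,273, do not touch). The blue look-alikes at (216,400), (278,404), (222,166) are not meant. The empty cells are the tray's middle and left (+y) ones.

Run:
```python
from h import *
s=dict(np.load("top0.npz")); 
W=cloud(s); c=s["color"].astype(int)
def reg(x0,y0,x1,y1,zl,zh):
    m=np.zeros(W.shape[:2],bool); a=[int(v/1.4) for v in (x0,y0,x1,y1)]; m[a[1]:a[3],a[0]:a[2]]=1
    z=W[...,2]; return W[m&(z>zl)&(z<zh)]
def rect(P): return cv2.minAreaRect(P[:,:2].astype(np.float32)*1000)
tb=reg(400,420,700,560,-.02,.02); print("table z",np.nanmedian(tb[:,2]))
T=reg(185,230,380,370,.024,.036); print("tray",len(T),rect(T))
S=reg(300,240,360,300,.076,.095); print("stored",len(S),S.mean(0),rect(S))
U=reg(430,265,500,330,.07,.095); print("up",len(U),np.median(U[:,2]),rect(U),cv2.minEnclosingCircle(U[:,:2].astype(np.float32)*1000))
Sa=reg(415,260,500,340,.008,.017); print("saucer",cv2.minEnclosingCircle(Sa[:,:2].astype(np.float32)*1000))
L=reg(510,290,590,365,.056,.07); print("lying top",len(L),np.median(L[:,2]),rect(L))
L=reg(510,290,590,365,.02,.07); print("lying all",len(L),rect(L))
im=s["color"][:,:,::-1]
a=cv2.resize(im[185:260,295:420],None,fx=5,fy=5,interpolation=cv2.INTER_CUBIC)
q=dict(np.load("scene0.npz"))["color"][:,:,::-1]
b=cv2.resize(q[155:225,165:260],(625,460),interpolation=cv2.INTER_CUBIC)[:220*2]
cv2.imwrite("pics/crop.png",np.vstack([cv2.resize(a,(500,300)),cv2.resize(b,(500,300))]))
```

```text
table z 0.0006408130461967865
tray 1071 ((553.9158935546875, 171.4230499267578), (102.81314849853516, 292.73748779296875), 24.876672744750977)
stored 578 [0.59017163 0.08502611 0.08256115] ((590.1847534179688, 85.36788177490234), (61.13810348510742, 61.96675109863281), 89.29937744140625)
up 187 0.08137524617820635 ((545.8525390625, -134.52099609375), (62.123531341552734, 61.95756530761719), 76.85668182373047) ((545.81201171875, -134.76123046875), 33.6851806640625)
saucer ((544.5215454101562, -135.80967712402344), 61.71261978149414)
lying top 490 0.06216012385887215 ((492.0235900878906, -288.2088928222656), (43.143836975097656, 73.76849365234375), 36.80410385131836)
lying all 824 ((493.0650939941406, -289.9947509765625), (62.7154541015625, 77.30518341064453), 37.99351501464844)
```

View pics/crop.png

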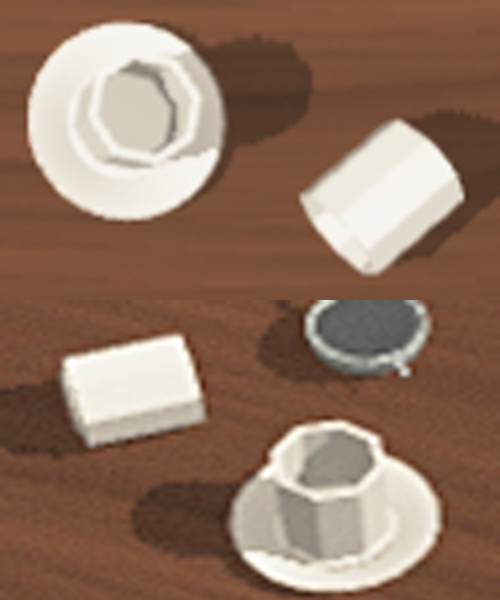

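The crop shows the cup standing mouth up on the saucer. The lying cup's mouth opens to the lower left in the top view, which is world −x/+y (about 127.5°). Sizes and heights match the description. I'll grip the lying cup lightly near its foot, so it can pivot mouth down. Roll first.

```bash
cat > go.py <<'E'
import sys; from h import *
# usage: go.py x y z(mm, TCP) yaw(deg of tool x): prints tool-frame shift in cm, and roll
a=[float(v) for v in sys.argv[1:]]
st=robot.state(); M=R.from_rotvec(st["ee_rot"]).as_matrix()
yaw=np.degrees(np.arctan2(M[1,0],M[0,0]))
d=np.array(a[:3])/1000-st["position"]
print("t",round(st["t"],2),"pos",(st["position"]*1000).round(1),"yaw",yaw.round(1),"tz",M[:,2].round(3),"gap",round(st["finger_gap"]*1000,1),"grip",np.round(st["grasp_force"],1),"F",np.round(st["wrist_force"],1))
print("shift cm",(M.T@d*100).round(2),"roll",round(np.radians((yaw-a[3]+180)%360-180),3))
E
python3 -m creep '[0,0,0,0.14,8.7, 0,0,0,0.14,8.7, 0,0,0,0.14,8.7, 0,0,0,0.14,8.7, 0,0,0,0.14,8.7, 0,0,0,0.14,8.7, 0,0,0,0.14,8.7, 0,0,0,0.14,8.7, 0,0,0,0.11,8.7, 0,0,0,0,8.7]' 3; python3 go.py 507 -307 120 -52.5
```

```text
t: 1.1
position: [0.2084, -0.6417, 0.222]
ee_rot: [-2.818, 1.389, 0.002]
wrist_force: [0.5, -0.0, -0.5]
finger_gap: 0.0873
grasp_force: 0.0
t 1.1 pos [ 208.4 -641.7  222. ] yaw -52.5 tz [-0.001  0.001 -1.   ] gap 87.3 grip 0.0 F [ 0.5 -0.  -0.5]
shift cm [ -8.34 -44.07  10.2 ] roll 0.0
```

```bash
python3 -m creep '[-0.42,-2.2,0.5,0,8.7, -0.42,-2.2,0.5,0,8.7, -0.42,-2.2,0.5,0,8.7, -0.42,-2.2,0.5,0,8.7, -0.42,-2.2,0.5,0,8.7, -0.42,-2.2,0.5,0,8.7, -0.42,-2.2,0.5,0,8.7, -0.42,-2.2,0.5,0,8.7, -0.42,-2.2,0.5,0,8.7, -0.42,-2.2,0.5,0,8.7]' >/dev/null; python3 -m creep '[-0.42,-2.2,0.5,0,8.7, -0.42,-2.2,0.5,0,8.7, -0.42,-2.2,0.5,0,8.7, -0.42,-2.2,0.5,0,8.7, -0.42,-2.2,0.5,0,8.7, -0.42,-2.2,0.5,0,8.7, -0.42,-2.2,0.5,0,8.7, -0.42,-2.2,0.5,0,8.7, -0.42,-2.2,0.5,0,8.7, 0,0,0,0,8.7]' ; python3 go.py 507 -307 120 -52.5
python3 - <<'E'
from h import *
s=snap("wrist"); save(s,"pics/w1.png"); W=cloud(s); z=W[...,2]
st=robot.state();p=st["position"]
m=(z>.02)&(z<.07)&(np.hypot(W[...,0]-.493,W[...,1]+.289)<.07)
P=W[m]; print(len(P),cv2.minAreaRect(P[:,:2].astype(np.float32)*1000))
P=P[P[:,2]>.057]; print(len(P),np.median(P[:,2]),cv2.minAreaRect(P[:,:2].astype(np.float32)*1000))
E
```

```text
t: 3.1
position: [0.4936, -0.3203, 0.1266]
ee_rot: [-2.821, 1.376, 0.002]
wrist_force: [-0.2, 0.3, 0.5]
finger_gap: 0.0871
grasp_force: 0.0
t 3.1 pos [ 493.6 -320.3  126.6] yaw -52.0 tz [-0.     0.003 -1.   ] gap 87.1 grip 0.0 F [-0.2  0.3  0.5]
shift cm [-0.22 -1.88  0.67] roll 0.009
6433 ((493.56072998046875, -293.7982177734375), (62.16360092163086, 70.37590789794922), 37.995689392089844)
3204 0.06139711446596553 ((494.71875, -295.0956726074219), (38.47809600830078, 59.26429748535156), 38.196022033691406)
```

View pics/w1.png

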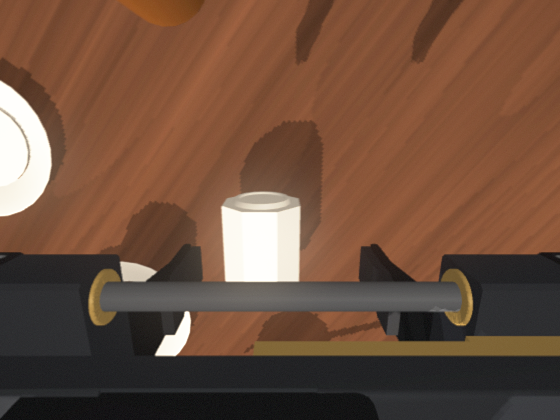

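The picture shows the lying cup from close by. Its foot end is at (262,197), on the tool's +x side, and its mouth is under the gripper. Top and wrist measurements agree to 2 mm.

```bash
python3 go.py 507.7 -310.1 126 -52;  python3 -m creep '[-0.1,-0.8,0,0,8.7, 0,-0.8,0,0,8.7, 0,0,0,0,8.7, 0,0,0,0,8.7]'; python3 go.py 507.7 -310.1 12 -52
```

```text
t 3.15 pos [ 492.2 -322.5  127. ] yaw -52.2 tz [-0.001  0.001 -1.   ] gap 87.0 grip 0.0 F [-0.3 -1.2  0.6]
shift cm [-0.03 -1.99  0.1 ] roll -0.003
t: 3.55
position: [0.5034, -0.314, 0.1277]
ee_rot: [2.817, -1.389, 0.0]
wrist_force: [-0.4, -0.0, 0.3]
finger_gap: 0.0867
grasp_force: 0.0
t 3.55 pos [ 503.4 -314.   127.7] yaw -52.5 tz [ 0. -0. -1.] gap 86.7 grip 0.0 F [-0.4 -0.   0.3]
shift cm [-0.06 -0.58 11.57] roll -0.009
```

```bash
python3 -m creep '[0,-0.3,1,0,8.7, 0,-0.3,2,0,8.7, 0,0,2,0,8.7, 0,0,2,0,8.7, 0,0,2,0,8.7, 0,0,1.5,0,8.7, 0,0,1,0,8.7, 0,0,0,0,8.7]' ; python3 go.py 507.7 -310.1 12 -52;  python3 -m creep '[0,0,0,0,6, 0,0,0,0,5.9, 0,0,0,0,5.9, 0,0,0,0,5.9,0,0,0,0,5.9,0,0,0,0,5.9]' 3; python3 go.py 507.7 -310.1 12 -52
```

```text
t: 4.35
position: [0.5073, -0.3097, 0.0111]
ee_rot: [2.818, -1.39, -0.004]
wrist_force: [0.7, 0.4, -0.8]
finger_gap: 0.0869
grasp_force: 0.0
t 4.35 pos [ 507.3 -309.7   11.1] yaw -52.5 tz [-0.002  0.001 -1.   ] gap 86.9 grip 0.0 F [ 0.7  0.4 -0.8]
shift cm [ 0.06 -0.   -0.09] roll -0.009
t: 4.95
position: [0.5082, -0.3108, 0.0132]
ee_rot: [2.817, -1.389, 0.001]
wrist_force: [-1.5, -1.0, 3.9]
finger_gap: 0.0621
grasp_force: 3.0
t 4.95 pos [ 508.2 -310.8   13.2] yaw -52.5 tz [ 0.    -0.001 -1.   ] gap 62.1 grip 3.0 F [-1.5 -1.   3.9]
shift cm [-0.08 -0.    0.12] roll -0.009
```

```bash
python3 -m creep '[-0.5,0,-0.75,0,5.9, -0.5,0,-0.75,0,5.9, -0.7,0,-0.6,0,5.9, -0.7,0,-0.6,0,5.9, -0.8,0,-0.4,0,5.9, -0.8,0,-0.4,0,5.9, 0,0,0,0,5.9]'
python3 - <<'E'
from h import *
s=snap("scene"); save(s,"pics/s2.png",(150,130,300,260),4)
E
```

```text
t: 5.65
position: [0.4833, -0.2771, 0.048]
ee_rot: [-2.818, 1.388, 0.001]
wrist_force: [-0.1, -0.4, -1.8]
finger_gap: 0.0618
grasp_force: 3.0
```

View pics/s2.png

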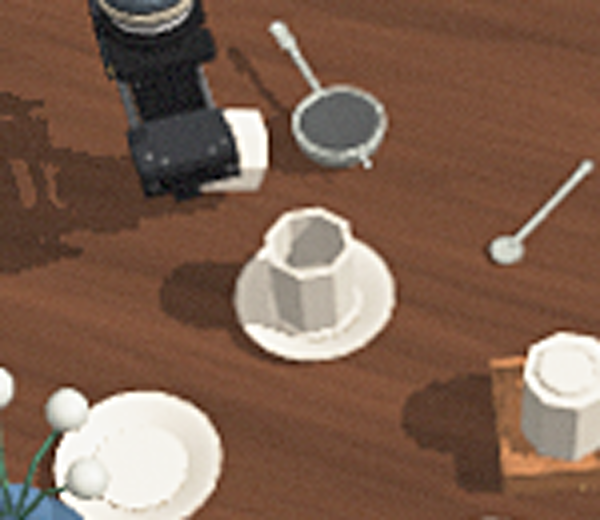

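```bash
cat > tilt.py <<'E'
from h import *
st=robot.state();p=st["position"];M=R.from_rotvec(st["ee_rot"]).as_matrix()
g=p-0.019*M[:,2]
for n in("scene","top"):
    s=snap(n);W=cloud(s);c=s["color"].astype(int)
    L=(W-g)@M*1000  # tool coords about grasp point
    wh=(c.min(-1)>110)&(c.max(-1)-c.min(-1)<60)
    m=wh&(np.abs(L[...,1])<38)&(np.abs(L[...,0])<85)&(W[...,2]>.004)&(W[...,2]<g[2]+.04)
    Q=L[m]; 
    print(n,len(Q))
    for a in range(-80,81,10):
        q=Q[(Q[:,0]>=a)&(Q[:,0]<a+10)]
        if len(q)>3: print("x",a,"height above table top/bot mm",*(g[2]*1000-np.percentile(q[:,2],[2,98])).round(0),len(q))
E
python3 tilt.py
```

```text
scene 156
x -80 height above table top/bot mm 74.0 67.0 5
x -70 height above table top/bot mm 78.0 54.0 45
x -60 height above table top/bot mm 86.0 36.0 62
x -50 height above table top/bot mm 84.0 38.0 27
x -40 height above table top/bot mm 54.0 41.0 8
x -30 height above table top/bot mm 51.0 41.0 6
top 658
x -80 height above table top/bot mm 73.0 71.0 6
x -70 height above table top/bot mm 79.0 56.0 110
x -60 height above table top/bot mm 82.0 49.0 125
x -50 height above table top/bot mm 85.0 52.0 127
x -40 height above table top/bot mm 89.0 56.0 127
x -30 height above table top/bot mm 93.0 63.0 111
x -20 height above table top/bot mm 98.0 77.0 34
x -10 height above table top/bot mm 95.0 78.0 18
```

The cup is held but sticks at about 22° of tilt. I'll carry it to the far (+y) cell and use the fixed tray wall to finish the turn.

```bash
python3 -m creep '[0,0,-1,0,5.9, 0,0,-2,0,5.9, 0,0,-3,0.05,5.9, 0,0,-3,0.05,5.9, 0,0,-3,0.05,5.9, 0,0,-2,0.04,5.9, 0,0,-1,0.03,5.9, 0,0,0,0,5.9]' 3; python3 go.py 516 253 200 -65.1; python3 tilt.py | grep -A20 top
```

```text
t: 6.6
position: [0.4847, -0.2789, 0.199]
ee_rot: [-2.648, 1.691, -0.005]
wrist_force: [-0.1, 0.6, -2.3]
finger_gap: 0.0616
grasp_force: 3.0
t 6.6 pos [ 484.7 -278.9  199. ] yaw -65.1 tz [ 0.003 -0.001 -1.   ] gap 61.6 grip 3.0 F [-0.1  0.6 -2.3]
shift cm [-46.93 -25.22  -0.16] roll -0.0
x -80 height above table top/bot mm 201.0 20.0 5
x -70 height above table top/bot mm 209.0 188.0 46
x -60 height above table top/bot mm 218.0 180.0 61
x -50 height above table top/bot mm 225.0 171.0 85
x -40 height above table top/bot mm 228.0 171.0 67
x -30 height above table top/bot mm 210.0 177.0 24
x -20 height above table top/bot mm 211.0 178.0 22
top 1079
x -80 height above table top/bot mm 200.0 193.0 26
x -70 height above table top/bot mm 208.0 186.0 143
x -60 height above table top/bot mm 217.0 186.0 183
x -50 height above table top/bot mm 225.0 192.0 194
x -40 height above table top/bot mm 232.0 203.0 191
x -30 height above table top/bot mm 241.0 208.0 207
x -20 height above table top/bot mm 241.0 206.0 49
x -10 height above table top/bot mm 238.0 223.0 70
x 0 height above table top/bot mm 226.0 218.0 16
```

```bash
python3 -m creep '[-1,-0.5,0,0,5.9, -2,-1.1,0,0,5.9, -2.6,-1.4,0,0,5.9, -2.6,-1.4,0,0,5.9, -2.6,-1.4,0,0,5.9, -2.6,-1.4,0,0,5.9, -2.6,-1.4,0,0,5.9, -2.6,-1.4,0,0,5.9, -2.6,-1.4,0,0,5.9, -2.6,-1.4,0,0,5.9]' >/dev/null; python3 -m creep '[-2.6,-1.4,0,0,5.9, -2.6,-1.4,0,0,5.9, -2.6,-1.4,0,0,5.9, -2.6,-1.4,0,0,5.9, -2.6,-1.4,0,0,5.9, -2.6,-1.4,0,0,5.9, -2.6,-1.4,0,0,5.9, -2.4,-1.2,0,0,5.9, -1.2,-0.7,0,0,5.9, 0,0,0,0,5.9]' ; python3 go.py 516 253 200 -65.1; python3 tilt.py | grep -A20 top
```

```text
t: 8.7
position: [0.5124, 0.2236, 0.1952]
ee_rot: [2.649, -1.682, -0.003]
wrist_force: [-0.2, -0.9, -1.8]
finger_gap: 0.0618
grasp_force: 3.0
t 8.7 pos [512.4 223.6 195.2] yaw -64.8 tz [-0.004 -0.002 -1.   ] gap 61.8 grip 3.0 F [-0.2 -0.9 -1.8]
shift cm [-2.51 -1.57 -0.49] roll 0.005
x -60 height above table top/bot mm 184.0 171.0 8
x -50 height above table top/bot mm 186.0 162.0 19
x -40 height above table top/bot mm 190.0 165.0 15
x -30 height above table top/bot mm 183.0 173.0 11
x -20 height above table top/bot mm 184.0 178.0 4
x 0 height above table top/bot mm 220.0 212.0 5
x 10 height above table top/bot mm 205.0 194.0 6
x 20 height above table top/bot mm 204.0 191.0 22
top 181
x -60 height above table top/bot mm 202.0 191.0 6
x -40 height above table top/bot mm 222.0 207.0 11
x -30 height above table top/bot mm 229.0 212.0 25
x -20 height above table top/bot mm 239.0 222.0 27
x -10 height above table top/bot mm 236.0 192.0 44
x 0 height above table top/bot mm 231.0 219.0 22
x 10 height above table top/bot mm 213.0 206.0 23
x 20 height above table top/bot mm 199.0 193.0 20
```

```bash
python3 go.py 506 275 62 -65.1; python3 -m creep '[-1,-0.35,0,0,5.9, -1.6,-0.35,0,0,5.9, -1.6,-0.35,0,0,5.9, -0.7,-0.2,0,0,5.9, 0,0,0,0,5.9, 0,0,0,0,5.9]'>/dev/null;  python3 go.py 506 275 62 -65.1; python3 tilt.py | grep -A20 top
```

```text
t 8.8 pos [512.9 219.9 196.1] yaw -65.2 tz [-0.003 -0.001 -1.   ] gap 61.8 grip 3.0 F [ 0.1 -0.9 -1.6]
shift cm [-5.29 -1.74 13.4 ] roll -0.001
t 9.4 pos [504.3 269.8 196.7] yaw -65.2 tz [-0.002 -0.    -1.   ] gap 61.8 grip 3.0 F [ 1.1 -1.1 -2. ]
shift cm [-0.39 -0.41 13.47] roll -0.001
x -60 height above table top/bot mm 188.0 173.0 9
x -50 height above table top/bot mm 186.0 166.0 17
x -40 height above table top/bot mm 185.0 165.0 15
x -30 height above table top/bot mm 187.0 175.0 10
x -20 height above table top/bot mm 182.0 167.0 4
x 0 height above table top/bot mm 224.0 218.0 8
x 10 height above table top/bot mm 209.0 192.0 28
x 20 height above table top/bot mm 206.0 193.0 22
top 300
x -70 height above table top/bot mm 202.0 191.0 27
x -60 height above table top/bot mm 206.0 198.0 8
x -50 height above table top/bot mm 215.0 205.0 6
x -40 height above table top/bot mm 225.0 210.0 28
x -30 height above table top/bot mm 236.0 217.0 30
x -20 height above table top/bot mm 240.0 223.0 40
x -10 height above table top/bot mm 235.0 224.0 44
x 0 height above table top/bot mm 223.0 210.0 35
x 10 height above table top/bot mm 217.0 199.0 33
x 20 height above table top/bot mm 208.0 195.0 47
```

```bash
python3 -m creep '[-0.2,-0.2,1,0,5.9, -0.2,-0.2,2,0,5.9, 0,0,2.5,0,5.9, 0,0,2.5,0,5.9, 0,0,2.5,0,5.9, 0,0,1.9,0,5.9, 0,0,1,0,5.9, 0,0,0,0,5.9]' ; python3 go.py 506 275 62 -65.1; python3 -m creep '[-0.3,0,0,0,5.9, -0.4,0,0,0,5.9, -0.4,0,0,0,5.9, -0.4,0,0,0,5.9, -0.4,0,0,0,5.9, -0.4,0,0,0,5.9, -0.4,0,0,0,5.9, -0.3,0,0,0,5.9]';python3 tilt.py | grep -A20 top
```

```text
t: 10.3
position: [0.5053, 0.2756, 0.0616]
ee_rot: [2.645, -1.691, -0.005]
wrist_force: [-0.3, -0.4, -1.8]
finger_gap: 0.0616
grasp_force: 3.0
t 10.3 pos [505.3 275.6  61.6] yaw -65.2 tz [-0.004 -0.001 -1.   ] gap 61.6 grip 3.0 F [-0.3 -0.4 -1.8]
shift cm [ 0.08 -0.04 -0.04] roll -0.001
t: 11.1
position: [0.4928, 0.3039, 0.0626]
ee_rot: [2.647, -1.689, -0.003]
wrist_force: [0.3, 0.9, -1.6]
finger_gap: 0.0622
grasp_force: 3.0
x 0 height above table top/bot mm 110.0 15.0 5
x 10 height above table top/bot mm 118.0 7.0 18
x 20 height above table top/bot mm 96.0 71.0 68
x 30 height above table top/bot mm 84.0 65.0 19
top 286
x -60 height above table top/bot mm 91.0 81.0 12
x -40 height above table top/bot mm 96.0 87.0 17
x -30 height above table top/bot mm 104.0 90.0 22
x -20 height above table top/bot mm 111.0 95.0 26
x -10 height above table top/bot mm 112.0 99.0 28
x 0 height above table top/bot mm 117.0 105.0 7
x 10 height above table top/bot mm 113.0 101.0 39
x 20 height above table top/bot mm 93.0 72.0 115
x 30 height above table top/bot mm 79.0 67.0 18
```

Run:
```python
from h import *
s=snap("scene");q=snap("top")
a=cv2.resize(s["color"][160:280,260:420,::-1],(500,375),interpolation=cv2.INTER_CUBIC)
b=cv2.resize(q["color"][150:290,110:297,::-1],(300,225),interpolation=cv2.INTER_CUBIC)
o=np.zeros((375,800,3),np.uint8);o[:,:500]=a;o[:225,500:]=b;cv2.imwrite("pics/s3.png",o)
```

```text
(no output)
```

View pics/s3.png

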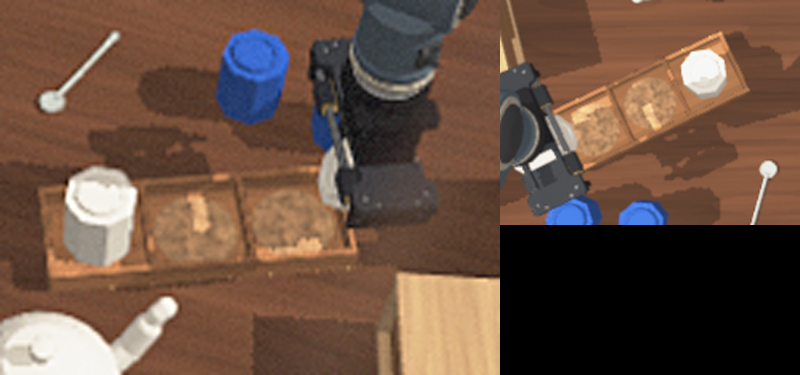

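```bash
cat > foot.py <<'E'
from h import *
st=robot.state();p=st["position"];M=R.from_rotvec(st["ee_rot"]).as_matrix();g=p-0.019*M[:,2]
for n in("scene","top"):
    s=snap(n);W=cloud(s);c=s["color"].astype(int);L=(W-g)@M*1000;L[...,2]*=-1
    m=(c.min(-1)>90)&(c.max(-1)-c.min(-1)<50)&(np.abs(L[...,1])<24)&(np.abs(L[...,0])<80)&(L[...,2]>-60)&(L[...,2]<35)
    Q=L[m]; Q=Q[np.argsort(Q[:,0])]; Q=Q[::max(1,len(Q)//25)]
    print(n,m.sum(),"x/up rel grasp:",*(f"{a:.0f}/{b:.0f}" for a,_,b in Q))
E
python3 foot.py
```

```text
scene 97 x/up rel grasp: 3/-49 10/28 12/34 12/32 14/34 20/13 21/-5 21/14 22/10 23/11 24/10 24/2 24/5 25/4 25/7 25/-2 26/3 26/3 27/3 27/-5 27/-7 28/2 29/4 29/-8 30/5 30/-9 31/-17 31/-15 31/-2 32/-10 33/-17 33/-11 34/-9
top 242 x/up rel grasp: -59/4 -53/8 -35/6 -30/16 -24/10 -18/15 -13/21 -9/25 -5/27 -0/30 12/21 14/24 15/21 15/23 16/24 23/5 23/9 25/8 25/8 26/-1 27/9 27/1 28/-0 29/-2 30/-4 30/-12 31/-14
```

```bash
python3 -m creep '[-0.3,0,-0.1,0,5.9, -0.3,0,-0.1,0,5.9, -0.2,0,-0.1,0,5.9, 0,0,0,0,5.9]' ; python3 foot.py; python3 -m creep '[0.2,0,-0.5,0,5.9, 0.2,0,-1,0,5.9, 0,0,-0.5,0,5.9, 0,0,0,0,5.9]' ; python3 foot.py; python3 go.py 513.5 258.5 58 -65.1
```

```text
t: 11.8
position: [0.4896, 0.3113, 0.0657]
ee_rot: [2.648, -1.689, -0.003]
wrist_force: [0.2, 0.2, -1.1]
finger_gap: 0.062
grasp_force: 3.0
scene 98 x/up rel grasp: 8/26 10/29 12/-56 12/31 14/30 20/8 21/13 22/4 22/1 24/11 24/10 24/9 24/7 25/6 25/-3 26/13 26/2 27/7 27/-9 27/-1 27/-3 28/5 28/9 28/-2 29/-8 29/-13 30/-6 30/-0 31/-1 31/-5 32/-15 32/-7 33/-9
top 259 x/up rel grasp: -59/5 -51/10 -36/5 -29/13 -23/16 -18/20 -13/19 -8/22 -4/20 1/26 14/29 14/20 15/25 16/25 22/9 23/4 24/7 25/9 26/3 26/-2 27/-1 28/-6 29/-5 30/-3 31/2 32/-12
t: 12.3
position: [0.4923, 0.3071, 0.0869]
ee_rot: [-2.647, 1.691, 0.002]
wrist_force: [0.7, 0.1, -2.3]
finger_gap: 0.062
grasp_force: 3.0
scene 98 x/up rel grasp: 9/30 10/26 11/29 12/27 13/30 20/16 21/13 21/8 22/6 23/6 24/7 24/3 25/6 25/9 25/-3 26/3 26/1 26/-3 27/3 27/0 28/-7 28/-3 28/5 29/-3 29/-6 29/-3 30/-10 30/-5 31/-10 32/-13 33/-0 33/-2 34/-2
top 268 x/up rel grasp: -58/8 -54/4 -35/11 -29/13 -23/15 -18/20 -14/24 -9/26 -5/25 1/26 13/24 14/31 14/26 15/23 22/9 23/4 23/6 24/7 25/1 25/4 26/-4 27/-2 27/-6 28/-4 29/-12 30/-11 31/-9
t 12.4 pos [491.4 307.2  85.8] yaw -65.1 tz [-0.002  0.    -1.   ] gap 61.8 grip 3.0 F [ 0.7 -0.2 -2.4]
shift cm [5.35 0.04 2.78] roll 0.0
```

Run:
```python
from h import *
s=snap("scene");q=snap("top");w=snap("wrist")
a=cv2.resize(s["color"][180:260,320:420,::-1],(400,320),interpolation=cv2.INTER_CUBIC)
b=cv2.resize(q["color"][180:290,100:237,::-1],(400,320),interpolation=cv2.INTER_CUBIC)
c=cv2.resize(w["color"][...,::-1],(373,280))
o=np.zeros((600,800,3),np.uint8);o[:320,:400]=a;o[:320,400:]=b;o[320:,:373]=c;cv2.imwrite("pics/s4.png",o)
```

```text
(no output)
```

View pics/s4.png

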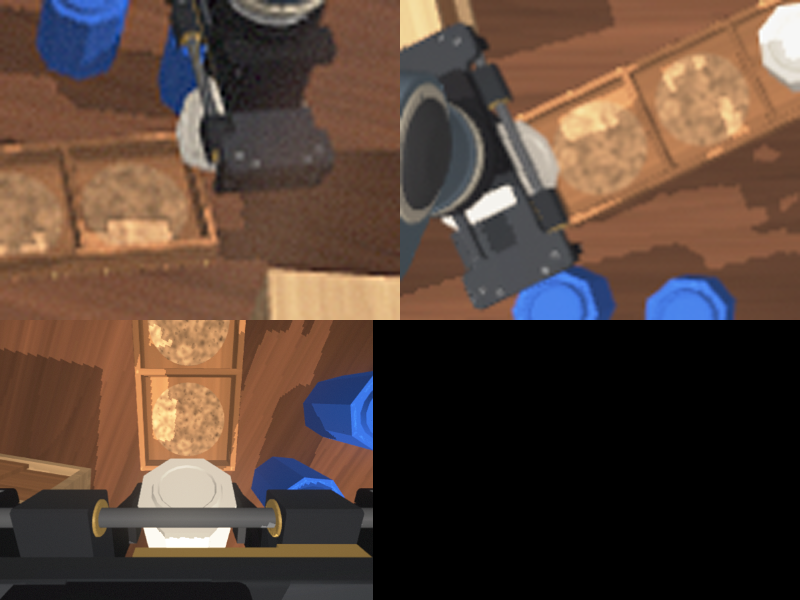

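The wrist view (lower left) shows the cup's tilted foot at about (187,490), so the tilt can be fitted from there.

```bash
cat > wt.py <<'E'
from h import *
st=robot.state();p=st["position"];M=R.from_rotvec(st["ee_rot"]).as_matrix();g=p-0.019*M[:,2]
s=snap("wrist");W=cloud(s);c=s["color"].astype(int);L=(W-g)@M*1000;L[...,2]*=-1
m=(c.min(-1)>90)&(c.max(-1)-c.min(-1)<60)&(np.abs(L[...,1])<18)&(np.abs(L[...,0])<80)&(L[...,2]>-70)&(L[...,2]<40)
Q=L[m]; b=np.round(Q[:,0]/4)
print("t",st["t"],"n",m.sum(),"x/up:",*(f"{4*k:.0f}/{np.median(Q[b==k,2]):.0f}" for k in np.unique(b)))
E
python3 wt.py
```

```text
t 12.55 n 8289 x/up: -20/21 -16/24 -12/30 -8/32 -4/34 -0/36 4/37 12/25 16/20 20/11 24/4 28/-3 32/-14
```

The cup slid along the pads instead of turning, and now sits at about 30°. The full-width pad contact has too much torsional friction. I'll lay it back on its free spot and regrip it at the very foot end with a small contact patch, so gravity can swing it.

```bash
python3 -m creep '[0,0,-1,0,5.9, 0,0,-2,0,5.9, 0,0,-3,0,5.9, 0,0,-3,0,5.9, 0,0,-2,0,5.9, 0,0,-0.5,0,5.9, 0,0,0,0,5.9]' 6 >/dev/null; python3 go.py 500 -300 200 -65.1
```

```text
t 13.3 pos [494.7 304.7 197.6] yaw -64.9 tz [-0.004  0.004 -1.   ] gap 61.9 grip 6.0 F [ 0.2 -0.5 -1.9]
shift cm [54.97 25.19 -0.5 ] roll 0.004
```

```bash
python3 -m creep '[1.5,0.7,0,0,5.9, 2.8,1.3,0,0,5.9, 2.8,1.3,0,0,5.9, 2.8,1.3,0,0,5.9, 2.8,1.3,0,0,5.9, 2.8,1.3,0,0,5.9, 2.8,1.3,0,0,5.9, 2.8,1.3,0,0,5.9, 2.8,1.3,0,0,5.9, 2.8,1.3,0,0,5.9]' >/dev/null; python3 -m creep '[2.8,1.3,0,0,5.9, 2.8,1.3,0,0,5.9, 2.8,1.3,0,0,5.9, 2.8,1.3,0,0,5.9, 2.8,1.3,0,0,5.9, 2.8,1.3,0,0,5.9, 2.8,1.3,0,0,5.9, 2.8,1.3,0,0,5.9, 2.8,1.3,0,0,5.9, 1.5,0.6,0,0,5.9]' >/dev/null; python3 -m creep '[0,0,0,0,5.9]' >/dev/null;python3 go.py 500 -300 80 -65.1; python3 wt.py
```

```text
t 15.4 pos [ 495.1 -287.   194.7] yaw -65.2 tz [-0.007  0.002 -1.   ] gap 62.2 grip 6.0 F [-1.   0.3 -1.8]
shift cm [ 1.44  0.05 11.46] roll -0.002
t 15.4 n 8295 x/up: -20/21 -16/24 -12/30 -8/32 -4/34 -0/36 4/37 12/25 16/20 20/12 24/4 28/-3 32/-14
```

```bash
python3 -m creep '[0,0,1.5,0,5.9, 0,0,3,0,5.9, 0,0,4,0,5.9, 0,0,3.5,0,5.9, 0,0,2,0,5.9, 0,0,1.2,0,5.9, 0,0,0.5,0,5.9, 0,0,0,0,5.9]' >/dev/null; python3 go.py 500 -300 34 -65.1; python3 -m creep '[0.3,0,0.3,0,5.9, 0.3,0,0.3,0,5.9, 0.3,0,0.3,0,5.9, 0.3,0,0.3,0,5.9, 0.3,0,0.3,0,5.9, 0.3,0,0.3,0,5.9, 0.3,0,0.3,0,5.9, 0.2,0,0.2,0,5.9]' 3; python3 go.py 500 -300 12 -65.1; python3 wt.py
```

```text
t 16.25 pos [ 497.4 -282.1   38. ] yaw -64.8 tz [-0.005  0.004 -1.   ] gap 62.4 grip 6.0 F [-0.3 -0.2 -1.8]
shift cm [1.73 0.52 0.39] roll 0.006
t: 17.05
position: [0.5068, -0.3031, 0.0145]
ee_rot: [-2.652, 1.683, 0.011]
wrist_force: [0.5, 0.3, -1.3]
finger_gap: 0.0618
grasp_force: 3.0
t 17.05 pos [ 506.8 -303.1   14.5] yaw -64.8 tz [-0.006  0.004 -1.   ] gap 61.8 grip 3.0 F [ 0.5  0.3 -1.3]
shift cm [-0.57  0.48  0.26] roll 0.005
t 17.05 n 8157 x/up: -16/26 -12/30 -8/30 -4/31 -0/31 4/32 12/28 16/32 20/30 24/14 28/-10
```

```bash
python3 -m creep '[0,0,0.15,0,5.9, 0,0,0.1,0,5.9, 0,0,0,0,5.9, 0,0,0,0,8.7, 0,0,0,0,8.7, 0,0,0,0,8.7, 0,0,0,0,8.7]' 3; python3 go.py 507 -305 12 -65.1; python3 wt.py
python3 - <<'E'
from h import *
s=snap("wrist");W=cloud(s);z=W[...,2];c=s["color"].astype(int)
wh=(c.min(-1)>90)&(c.max(-1)-c.min(-1)<60)
P=W[wh&(z>.004)&(z<.06)&(np.hypot(W[...,0]-.505,W[...,1]+.305)<.06)]
st=robot.state();p=st["position"];M=R.from_rotvec(st["ee_rot"]).as_matrix()
L=(P-p)@M*1000
print("foot x max",np.percentile(L[:,0],[95,99]),"y range",np.percentile(L[:,1],[1,99]))
E
```

```text
t: 17.8
position: [0.5071, -0.3032, 0.0127]
ee_rot: [-2.652, 1.683, 0.009]
wrist_force: [-0.6, 0.2, -0.7]
finger_gap: 0.0837
grasp_force: 0.0
t 17.8 pos [ 507.1 -303.2   12.7] yaw -64.8 tz [-0.005  0.004 -1.   ] gap 83.7 grip 0.0 F [-0.6  0.2 -0.7]
shift cm [0.15 0.09 0.07] roll 0.005
t 17.8 n 8211 x/up: -24/25 -20/26 -16/26 -12/29 -8/30 -4/30 -0/30 12/26 16/30 20/30 24/21 28/2
foot x max [27.32562108 27.66253891] y range [-29.93217799  30.88184823]
```

```bash
python3 -m creep '[0.7,0,-0.4,0,8.7, 0.7,0,-0.5,0,8.7, 0.7,0,-0.5,0,8.7, 0.6,0,-0.3,0,8.7, 0,0,0,0,8.7, 0,0,0,0,8.7]' 3; python3 wt.py;  python3 -m creep '[0,0,0,0,6, 0,0,0,0,5.9, 0,0,0,0,5.9, 0,0,0,0,5.9,0,0,0,0,5.9]' 3; python3 wt.py
```

```text
t: 18.5
position: [0.5185, -0.3279, 0.0295]
ee_rot: [-2.652, 1.684, 0.01]
wrist_force: [-0.0, 0.2, 0.5]
finger_gap: 0.0872
grasp_force: 0.0
t 18.5 n 4521 x/up: -40/8 -36/9 -32/10 -28/10 -24/13 -20/13 -16/13 -12/13 -8/14 -4/-48 0/-17
t: 19.05
position: [0.5185, -0.3278, 0.0295]
ee_rot: [-2.652, 1.684, 0.009]
wrist_force: [-0.8, -0.4, 0.3]
finger_gap: 0.0622
grasp_force: 3.0
t 19.05 n 4383 x/up: -28/10 -24/13 -20/13 -16/13 -12/13 -8/14 -4/-48 0/-17
```

```bash
python3 -m creep '[-0.5,0,-0.7,0,5.9, -0.6,0,-0.8,0,5.9, -0.7,0,-0.8,0,5.9, -0.8,0,-0.8,0,5.9, -0.8,0,-0.8,0,5.9, -0.6,0,-0.8,0,5.9, 0,0,-1,0,5.9, 0,0,-1,0,5.9, 0,0,-0.5,0,5.9, 0,0,0,0,5.9]' 3; python3 wt.py
```

```text
t: 20.1
position: [0.5025, -0.2926, 0.1027]
ee_rot: [-2.652, 1.684, 0.006]
wrist_force: [-0.7, -0.7, -1.8]
finger_gap: 0.0621
grasp_force: 3.0
t 20.1 n 5445 x/up: -32/-8 -28/-8 -24/-9 -8/-12 -4/-12 -0/-13 4/-14 8/-16 12/-17 16/-17 20/-21 24/-23 28/-24
```

Foot now faces up: the cup has swung to about 75°. Lower it onto the free table so the rim aligns, then regrip lower.

```bash
python3 -m creep '[0,0,0.8,0,5.9, 0,0,1,0,5.9, 0,0,0.5,0,5.9, 0,0,0.3,0,5.9, 0,0,0.3,0,5.9, 0,0,0.3,0,5.9, 0,0,0.3,0,5.9, 0,0,0.3,0,5.9, 0,0,0.2,0,5.9, 0,0,0,0,5.9]' 3; python3 wt.py
```

```text
t: 21.15
position: [0.5015, -0.2916, 0.0614]
ee_rot: [-2.652, 1.684, 0.01]
wrist_force: [-1.5, 0.2, 3.2]
finger_gap: 0.062
grasp_force: 3.0
t 21.15 n 6341 x/up: -36/2 -32/2 -28/2 -24/4 -20/2 -16/2 -4/-2 0/-3 4/-3 8/-4 12/-5 16/-8 20/-10 24/-10
```

```bash
python3 -m creep '[-0.3,0,0,0,5.9, -0.3,0,0,0,5.9, -0.3,0,0,0,5.9, -0.3,0,0,0,5.9, 0,0,0,0,5.9]' 3; python3 wt.py; python3 -m creep '[-0.3,0,0,0,5.9, -0.3,0,0,0,5.9, 0,0,0,0,5.9]' 3; python3 wt.py
```

```text
t: 21.7
position: [0.4965, -0.28, 0.0616]
ee_rot: [-2.652, 1.682, 0.01]
wrist_force: [0.1, 0.2, -1.8]
finger_gap: 0.0622
grasp_force: 3.0
t 21.7 n 6504 x/up: -36/1 -32/1 -28/0 -24/3 -20/1 -16/2 -4/-3 0/-3 4/-3 8/-4 12/-4 16/-8 20/-9 24/-10
t: 22.05
position: [0.4939, -0.2749, 0.0617]
ee_rot: [-2.652, 1.683, 0.01]
wrist_force: [0.1, 0.7, -2.0]
finger_gap: 0.062
grasp_force: 3.0
t 22.05 n 6543 x/up: -36/1 -32/1 -28/0 -24/3 -20/1 -16/2 -4/-3 -0/-3 4/-3 8/-4 12/-4 16/-8 20/-9 24/-10
```

```bash
python3 -m creep '[0,0,0.3,0,5.9, -0.2,0,0.1,0,5.9, -0.3,0,0.05,0,5.9, -0.3,0,0.05,0,5.9, -0.3,0,0.05,0,5.9, -0.3,0,0,0,5.9, 0,0,0,0,5.9]' 3; python3 wt.py
```

```text
t: 22.8
position: [0.4878, -0.262, 0.0561]
ee_rot: [-2.652, 1.683, 0.011]
wrist_force: [-0.1, 0.0, -1.2]
finger_gap: 0.0622
grasp_force: 3.0
t 22.8 n 7228 x/up: -40/-3 -36/-3 -32/-3 -28/1 -24/0 -20/0 -16/2 -4/-2 0/-0 4/-0 8/-0 12/-1 16/-3 20/-24 24/-18
```

```bash
python3 -m creep '[0,0,0.1,0,5.9, 0,0,0,0,5.9, 0,0,0,0,7, 0,0,0,0,8.7, 0,0,0,0,8.7, 0,0,0,0,8.7]' 3; python3 wt.py
python3 - <<'E'
from h import *
s=snap("wrist");W=cloud(s)
st=robot.state();p=st["position"];M=R.from_rotvec(st["ee_rot"]).as_matrix()
z=W[...,2];P=W[(z>.066)&(z<.08)&(np.hypot(W[...,0]-p[0],W[...,1]-p[1])<.05)]
L=(P-p)@M*1000;print(np.median(P[:,2]),"x",np.percentile(L[:,0],[1,99]),"y",np.percentile(L[:,1],[1,99]))
save(s,"pics/w2.png")
E
```

```text
t: 23.45
position: [0.4882, -0.2629, 0.0554]
ee_rot: [-2.652, 1.684, 0.009]
wrist_force: [0.3, 0.3, -0.1]
finger_gap: 0.0837
grasp_force: 0.0
t 23.45 n 7198 x/up: -40/-4 -36/-3 -32/-2 -28/1 -24/0 -20/-0 -16/2 -4/-2 0/-0 4/0 8/0 12/-2 16/-3 20/-22 24/-70
0.07246373708620442 x [-37.19058702  21.18156784] y [-46.62544793  46.59603493]
```

View pics/w2.png

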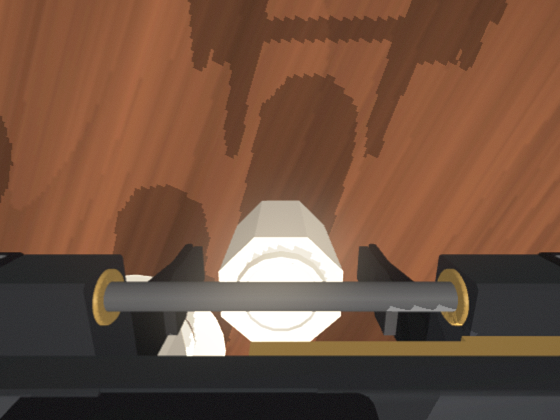

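The cup now stands mouth down on the table, at (282,290) in the wrist view. Regrip lower and firmly, then carry it to the +y cell.

```bash
python3 -m creep '[-0.4,0,0.3,0,8.7, -0.5,0,0.5,0,8.7, 0,0,0.5,0,8.7, 0,0,0,0,8.7, 0,0,0,0,6, 0,0,0,0,5.9, 0,0,0,0,5.9, 0,0,0,0,5.9, 0,0,0,0,5.9]' 12; python3 -m creep '[0,0,-1,0,5.9, 0,0,-3,0,5.9, 0,0,-4,0,5.9, 0,0,-4,0,5.9, 0,0,-3,0,5.9, 0,0,-1,0,5.9, 0,0,0,0,5.9]'; python3 wt.py; python3 go.py 513.5 258.5 200 -65.1
```

```text
t: 24.45
position: [0.4843, -0.2547, 0.0425]
ee_rot: [-2.652, 1.684, 0.009]
wrist_force: [-0.1, -0.5, 1.4]
finger_gap: 0.0616
grasp_force: 12.0
t: 25.15
position: [0.4854, -0.2552, 0.2034]
ee_rot: [-2.651, 1.682, 0.006]
wrist_force: [-0.0, -0.6, -1.9]
finger_gap: 0.0619
grasp_force: 12.0
t 25.15 n 8661 x/up: -28/10 -24/10 -20/14 -16/13 -12/13 -8/14 4/12 8/13 12/13 16/13 20/12 24/10 28/8 32/-20
t 25.2 pos [ 484.7 -254.5  201.9] yaw -64.8 tz [-0.005  0.004 -1.   ] gap 61.6 grip 12.0 F [ 0.4  0.3 -1.9]
shift cm [-45.19 -24.45   0.41] roll 0.005
```

```bash
python3 -m creep '[-1.2,-0.6,0,0,5.9, -2.5,-1.35,0,0,5.9, -2.8,-1.5,0,0,5.9, -2.8,-1.5,0,0,5.9, -2.8,-1.5,0,0,5.9, -2.8,-1.5,0,0,5.9, -2.8,-1.5,0,0,5.9, -2.8,-1.5,0,0,5.9, -2.8,-1.5,0,0,5.9, -2.8,-1.5,0,0,5.9]' >/dev/null; python3 -m creep '[-2.8,-1.5,0,0,5.9, -2.8,-1.5,0,0,5.9, -2.8,-1.5,0,0,5.9, -2.8,-1.5,0,0,5.9, -2.8,-1.5,0,0,5.9, -2.5,-1.4,0,0,5.9, -1.5,-0.8,0,0,5.9, 0,0,0,0,5.9, 0,0,0,0,5.9]' >/dev/null; python3 go.py 513.5 258.5 51 -65.1
python3 - <<'E'
from h import *
s=snap("wrist");W=cloud(s);z=W[...,2]
T=np.array([.554,.1714]);u=np.array([-.4207,.9072]);v=np.array([.9072,.4207])
A=(W[...,:2]-T)@np.stack([u,v],1)
m=(z>.024)&(z<.036)&(np.abs(A[...,0])<.17)&(np.abs(A[...,1])<.07)
print(m.sum(),cv2.minAreaRect(W[m][:,:2].astype(np.float32)*1000),"v 2/98",np.percentile(A[m][:,1],[1,99]))
E
```

```text
t 27.1 pos [510.9 243.  203.1] yaw -64.9 tz [-0.006  0.001 -1.   ] gap 62.0 grip 12.0 F [ 0.8 -0.7 -2. ]
shift cm [-1.24 -0.97 15.21] roll 0.004
4324 ((545.6007690429688, 185.35464477539062), (102.18213653564453, 227.3526611328125), 24.625864028930664) v 2/98 [-0.05264391  0.04892394]
```

```bash
python3 -m creep '[-0.6,-0.5,1,0,5.9, -0.6,-0.4,2.5,0,5.9, 0,0,3,0,5.9, 0,0,3,0,5.9, 0,0,2.5,0,5.9, 0,0,1.2,0,5.9, 0,0,0.8,0,5.9, 0,0,0.5,0,5.9, 0,0,0,0,5.9]'; python3 go.py 513.5 258.5 51 -65.1;python3 wt.py
```

```text
t: 28.05
position: [0.5141, 0.2598, 0.0593]
ee_rot: [-2.651, 1.684, 0.009]
wrist_force: [1.4, -0.5, -1.4]
finger_gap: 0.0617
grasp_force: 12.0
t 28.05 pos [514.1 259.8  59.3] yaw -64.8 tz [-0.004  0.004 -1.   ] gap 61.7 grip 12.0 F [ 1.4 -0.5 -1.4]
shift cm [0.1  0.1  0.83] roll 0.005
t 28.05 n 8680 x/up: -28/10 -24/10 -20/14 -16/13 -12/13 -8/14 4/12 8/13 12/13 16/13 20/12 24/10 28/8 32/-19
```

```bash
python3 -m creep '[0,0,0.2,0,5.9, 0,0,0.2,0,5.9, 0,0,0.2,0,5.9, 0,0,0.1,0,5.9, 0,0,0,0,5.9]'; python3 -m creep '[0,0,0.1,0,5.9, 0,0,0,0,5.9]' 3
```

```text
t: 28.6
position: [0.5136, 0.2598, 0.052]
ee_rot: [-2.652, 1.684, 0.009]
wrist_force: [-0.4, -0.3, -1.8]
finger_gap: 0.0619
grasp_force: 12.0
t: 28.8
position: [0.5137, 0.2598, 0.051]
ee_rot: [-2.652, 1.684, 0.009]
wrist_force: [0.4, -0.1, -2.3]
finger_gap: 0.0621
grasp_force: 3.0
```

```bash
python3 -m creep '[0,0,0.1,0,5.9, 0,0,0,0,5.9]'|grep -E "pos|wr"; python3 -m creep '[0,0,0.1,0,5.9, 0,0,0,0,5.9]'|grep -E "pos|wr"; python3 -m creep '[0,0,0.1,0,5.9, 0,0,0,0,5.9]' |grep -E "pos|wr"
```

```text
position: [0.5138, 0.2598, 0.0503]
wrist_force: [-0.7, -0.5, 0.4]
position: [0.5138, 0.2597, 0.0495]
wrist_force: [-1.2, -0.5, 5.1]
position: [0.5139, 0.2597, 0.0482]
wrist_force: [-1.6, -0.7, 4.9]
```

Seated (contact felt). Release slowly, lift off, and head to the upright cup.

```bash
python3 -m creep '[0,0,-0.1,0,6.6, 0,0,0,0,8, 0,0,0,0,8.7, 0,0,-0.5,0,8.7, 0,0,-2,0,8.7, 0,0,-3,0,8.7, 0,0,-4,0,8.7, 0,0,-3,-0.06,8.7, 0,0,-2,-0.06,8.7, 0,0,0,0,8.7]' 6; python3 go.py 545.8 -135 190 -58
python3 - <<'E'
from h import *
s=snap("top");W=cloud(s);z=W[...,2]
m=(z>.076)&(z<.095)
for n,c in(("cell2",(.5135,.2585)),("stored",(.59,.085))):
    P=W[m&(np.hypot(W[...,0]-c[0],W[...,1]-c[1])<.045)]
    if len(P): print(n,len(P),np.median(P[:,2]),cv2.minAreaRect(P[:,:2].astype(np.float32)*1000))
E
```

```text
t: 30.4
position: [0.5163, 0.2596, 0.1972]
ee_rot: [-2.743, 1.518, 0.005]
wrist_force: [-0.3, 0.3, 0.0]
finger_gap: 0.0866
grasp_force: 0.0
t 30.4 pos [516.3 259.6 197.2] yaw -57.9 tz [ 0.     0.007 -1.   ] gap 86.6 grip 0.0 F [-0.3  0.3  0. ]
shift cm [35.01 18.45  0.45] roll 0.001
cell2 298 0.08258850954430974 ((520.4846801757812, 261.2640075683594), (53.11579513549805, 62.569122314453125), 8.19760799407959)
stored 577 0.08262742190605876 ((590.3623046875, 85.34574127197266), (60.95354080200195, 62.05073547363281), 89.37432098388672)
```

```bash
python3 -m creep '[1.2,0.6,0,0,8.7, 2.6,1.4,0,0,8.7, 3,1.6,0,0,8.7, 3,1.6,0,0,8.7, 3,1.6,0,0,8.7, 3,1.6,0,0,8.7, 3,1.6,0,0,8.7, 3,1.6,0,0,8.7, 3,1.6,0,0,8.7, 3,1.6,0,0,8.7]' >/dev/null; python3 -m creep '[3,1.5,0,0,8.7, 2,1,0,0,8.7, 1,0.5,0,0,8.7, 0,0,0,0,8.7, 0,0,0,0,8.7]' >/dev/null;  python3 go.py 545.8 -135 75 -58
python3 - <<'E'
from h import *
s=snap("top");W=cloud(s);z=W[...,2]
for n,c in(("cell2",(.5135,.2585)),):
    P=W[(z>.076)&(z<.095)&(np.hypot(W[...,0]-c[0],W[...,1]-c[1])<.045)]
    print(n,len(P),np.median(P[:,2]),P[:,2].std(),cv2.minAreaRect(P[:,:2].astype(np.float32)*1000))
s=snap("wrist");W=cloud(s);z=W[...,2]
P=W[(z>.07)&(z<.09)&(np.hypot(W[...,0]-.546,W[...,1]+.135)<.045)]
print(len(P),cv2.minEnclosingCircle(P[:,:2].astype(np.float32)*1000),cv2.minAreaRect(P[:,:2].astype(np.float32)*1000))
E
```

```text
t 31.95 pos [ 542.5 -120.7  191.8] yaw -57.9 tz [-0.006  0.004 -1.   ] gap 86.8 grip 0.0 F [0.4 0.7 0.2]
shift cm [ 1.47  0.44 11.67] roll 0.001
cell2 589 0.0826402654291879 0.0023380771272954754 ((514.9202270507812, 260.74981689453125), (60.70024108886719, 61.6892204284668), 69.9756088256836)
1371 ((544.50927734375, -136.408447265625), 33.476417541503906) ((544.398193359375, -136.41897583007812), (62.048336029052734, 62.20927429199219), 77.4422378540039)
```

```bash
python3 -m creep '[0.7,0.3,1,0,8.7, 0.7,0.3,2,0,8.7, 0,0,3,0,8.7, 0,0,3,0,8.7, 0,0,2,0,8.7, 0,0,1,0,8.7, 0,0,0,0,8.7]'; python3 -m creep '[0,0,0.1,0,6, 0,0,0,0,5.9, 0,0,0,0,5.9, 0,0,0,0,5.9, 0,0,0,0,5.9]' 8; python3 -m creep '[0,0,-0.3,0,5.9, 0,0,-0.7,0,5.9, 0,0,-1.5,0,5.9, 0,0,-1.5,0,5.9, 0,0,-1.5,0,5.9, 0,0,-1,0,5.9, 0,0,0,0,5.9]';python3 go.py 510 -290 150 -58
```

```text
t: 32.75
position: [0.5438, -0.1358, 0.0712]
ee_rot: [2.748, -1.521, -0.013]
wrist_force: [-0.1, 0.6, 1.0]
finger_gap: 0.0869
grasp_force: 0.0
t: 33.25
position: [0.5449, -0.1363, 0.0721]
ee_rot: [-2.747, 1.521, 0.008]
wrist_force: [0.2, -0.4, 3.3]
finger_gap: 0.0619
grasp_force: 8.0
t: 33.95
position: [0.5461, -0.1368, 0.1385]
ee_rot: [-2.747, 1.52, 0.004]
wrist_force: [0.0, 0.2, -0.8]
finger_gap: 0.0617
grasp_force: 8.0
t 33.95 pos [ 546.1 -136.8  138.5] yaw -57.9 tz [-0.001  0.003 -1.   ] gap 61.7 grip 8.0 F [ 0.   0.2 -0.8]
shift cm [11.06 11.19 -1.2 ] roll 0.001
```

```bash
python3 go.py 520 -320 68 -58; python3 -m creep '[0.8,0.6,0,0,5.9, 1.7,1.1,0,0,5.9, 2.2,1.5,0,0,5.9, 2.2,1.5,0,0,5.9, 2.2,1.5,0,0,5.9, 2.2,1.5,0,0,5.9, 1.7,1.1,0,0,5.9, 0.9,0.6,0,0,5.9, 0,0,0,0,5.9, 0,0,0,0,5.9]';python3 go.py 520 -320 68 -58
```

```text
t 33.95 pos [ 546.1 -136.8  138.5] yaw -57.9 tz [-0.001  0.003 -1.   ] gap 61.7 grip 8.0 F [ 0.   0.2 -0.8]
shift cm [14.16 11.94  6.99] roll 0.001
t: 34.95
position: [0.5389, -0.3033, 0.1354]
ee_rot: [-2.747, 1.521, 0.011]
wrist_force: [0.7, 0.4, -1.4]
finger_gap: 0.0617
grasp_force: 8.0
t 34.95 pos [ 538.9 -303.3  135.4] yaw -57.9 tz [-0.006  0.005 -1.   ] gap 61.7 grip 8.0 F [ 0.7  0.4 -1.4]
shift cm [0.46 2.48 6.74] roll 0.001
```

```bash
python3 -m creep '[0.2,0.8,1,0,5.9, 0.2,0.8,2,0,5.9, 0,0.5,2,0,5.9, 0,0,1,0,5.9, 0,0,0.4,0,5.9, 0,0,0.2,0,5.9, 0,0,0,0,5.9]'; python3 -m creep '[0,0,0.1,0,5.9, 0,0,0.1,0,5.9,0,0,0,0,5.9]' 6
```

```text
t: 35.65
position: [0.5237, -0.3183, 0.0703]
ee_rot: [-2.748, 1.52, 0.008]
wrist_force: [0.0, -1.0, -0.8]
finger_gap: 0.0616
grasp_force: 8.0
t: 35.95
position: [0.5233, -0.3184, 0.0682]
ee_rot: [-2.748, 1.521, 0.008]
wrist_force: [-0.3, -0.5, -1.3]
finger_gap: 0.0621
grasp_force: 6.0
```

```bash
python3 -m creep '[0,0,0.2,0,5.9, 0,0,0.1,0,5.9, 0,0,0.1,0,5.9]' 5 | grep -E "pos|wrist"; python3 -m creep '[-0.3,0,-0.05,0,5.9, -0.4,0,-0.08,0,5.9, -0.4,0,-0.08,0,5.9, -0.4,0,-0.04,0,5.9, -0.4,0,0,0,5.9]' ; python3 wt.py; python3 tilt.py | grep -A20 top
```

```text
position: [0.5234, -0.3193, 0.0653]
wrist_force: [-1.7, 0.3, 6.9]
t: 36.75
position: [0.5129, -0.3021, 0.0669]
ee_rot: [-2.748, 1.521, 0.009]
wrist_force: [0.2, -1.9, 4.2]
finger_gap: 0.0623
grasp_force: 5.0
t 36.75 n 6659 x/up: -32/-16 -28/-15 -20/-42 -16/-52 -12/-63 -8/-64 -4/-68 20/-2 24/-0 28/-1 32/-13 36/-27 40/-42 44/-56 48/-65
x -20 height above table top/bot mm 66.0 11.0 20
x -10 height above table top/bot mm 54.0 10.0 23
x 0 height above table top/bot mm 56.0 9.0 29
x 10 height above table top/bot mm 67.0 13.0 37
x 20 height above table top/bot mm 60.0 16.0 34
x 30 height above table top/bot mm 56.0 17.0 31
x 40 height above table top/bot mm 46.0 11.0 20
top 184
x -40 height above table top/bot mm 77.0 71.0 5
x -30 height above table top/bot mm 76.0 44.0 26
x -20 height above table top/bot mm 75.0 12.0 20
x -10 height above table top/bot mm 37.0 8.0 37
x 0 height above table top/bot mm 17.0 10.0 51
x 10 height above table top/bot mm 17.0 11.0 14
x 20 height above table top/bot mm 23.0 17.0 31
```

It tips as planned (about 15°). Continue the arc.

```bash
python3 -m creep '[-0.4,0,0.02,0,5.9, -0.5,0,0.03,0,5.9, -0.5,0,0.03,0,5.9, -0.5,0,0.05,0,5.9, -0.5,0,0.1,0,5.9, -0.5,0,0.12,0,5.9, -0.5,0,0.14,0,5.9, -0.5,0,0.15,0,5.9]' ; python3 wt.py
```

```text
t: 37.7
position: [0.4918, -0.2686, 0.06]
ee_rot: [-2.748, 1.521, 0.01]
wrist_force: [0.6, -0.4, 0.2]
finger_gap: 0.0618
grasp_force: 5.0
t 37.7 n 10752 x/up: -20/-32 -16/-32 -12/-35 -8/-37 12/10 16/13 20/13 24/9 28/5 32/2 36/-2 40/-6 44/-10 48/-14 52/-17 56/-21 60/-25 64/-29 68/-32 72/-34
```

```bash
python3 -m creep '[-0.45,0,0.22,0,5.9, -0.45,0,0.25,0,5.9, -0.45,0,0.3,0,5.9, -0.45,0,0.4,0,5.9, -0.4,0,0.4,0,5.9, -0.4,0,0.4,0,5.9, -0.3,0,0.4,0,5.9, -0.3,0,0.45,0,5.9, -0.3,0,0.4,0,5.9]' 4; python3 wt.py
```

```text
t: 38.65
position: [0.4734, -0.2393, 0.0279]
ee_rot: [-2.748, 1.521, 0.009]
wrist_force: [-0.7, 0.5, 0.1]
finger_gap: 0.062
grasp_force: 4.0
t 38.65 n 12791 x/up: 8/19 12/20 16/20 20/19 24/19 28/18 32/18 36/18 40/17 44/17 48/17 52/16 56/16 60/15 64/15 68/7 72/5
```

```bash
python3 -m creep '[-0.1,0,0.15,0,5.9, -0.1,0,0.15,0,5.9, 0,0,0,0,6.6, 0,0,0,0,8, 0,0,0,0,8.7, 0,0,0,0,8.7, 0,0,0,0,8.7]' 3; python3 wt.py
python3 - <<'E'
from h import *
s=snap("wrist");W=cloud(s);z=W[...,2];c=s["color"].astype(int)
st=robot.state();p=st["position"];M=R.from_rotvec(st["ee_rot"]).as_matrix();L=(W-p)@M*1000
m=(c.min(-1)>90)&(c.max(-1)-c.min(-1)<60)&(z>.01)&(z<.07)&(L[...,0]>15)&(L[...,0]<90)&(abs(L[...,1])<50)
P=L[m];r=cv2.minAreaRect(P[:,:2].astype(np.float32));print(r)
for a in (35,45,55): q=P[abs(P[:,0]-a)<2];print(a,np.percentile(q[:,1],[1,99]))
E
```

```text
t: 39.4
position: [0.4726, -0.2379, 0.0255]
ee_rot: [-2.748, 1.521, 0.009]
wrist_force: [-0.9, -0.5, 0.2]
finger_gap: 0.0847
grasp_force: 0.0
t 39.4 n 12459 x/up: -52/-45 -8/17 4/13 8/17 12/17 16/17 20/17 24/17 28/17 32/17 36/17 40/17 44/17 48/17 52/17 56/17 60/17 64/8 68/-4
((41.05414581298828, 0.3803596496582031), (62.537967681884766, 52.095001220703125), 89.9964828491211)
35 [-29.63609103  30.63663824]
45 [-29.75397245  30.46609493]
55 [-29.85073527  30.51823735]
```

Cup 2 is lying level. Move to its foot end and repeat the small-patch swing.

```bash
python3 -m creep '[0.6,0,-0.2,0,8.7, 1.1,0,-0.2,0,8.7, 1.2,0,0,0,8.7, 1.2,0,0,0,8.7, 1.2,0,0,0,8.7, 0.9,0,0,0,8.7, 0.5,0,0,0,8.7, 0,0,0,0,8.7, 0,0,0,0,8.7]' 3; python3 wt.py;  python3 go.py 500 -300 29.5 -58
```

```text
t: 40.4
position: [0.5077, -0.2943, 0.0288]
ee_rot: [-2.747, 1.521, 0.01]
wrist_force: [0.0, -0.6, 0.2]
finger_gap: 0.0866
grasp_force: 0.0
t 40.4 n 4485 x/up: -40/8 -36/10 -32/11 -28/11 -24/13 -20/14 -16/13 -12/14 -8/14 -4/-46 0/-17
t 40.45 pos [ 507.7 -294.1   28.9] yaw -57.9 tz [-0.005  0.004 -1.   ] gap 87.0 grip 0.0 F [ 0.2 -0.1  0.2]
shift cm [ 0.09  0.97 -0.06] roll 0.001
```

```bash
python3 -m creep '[0,0,0,0,6, 0,0,0,0,5.9, 0,0,0,0,5.9, 0,0,0,0,5.9,0,0,0,0,5.9]' 3 >/dev/null; python3 -m creep '[-0.5,0,-0.7,0,5.9, -0.6,0,-0.8,0,5.9, -0.7,0,-0.8,0,5.9, -0.8,0,-0.8,0,5.9, -0.8,0,-0.8,0,5.9, -0.6,0,-0.8,0,5.9, 0,0,-1,0,5.9, 0,0,-1,0,5.9, 0,0,-0.5,0,5.9, 0,0,0,0,5.9]' 3; python3 wt.py
```

```text
t: 41.95
position: [0.4878, -0.2616, 0.1023]
ee_rot: [-2.748, 1.522, 0.006]
wrist_force: [-1.0, 0.5, -1.9]
finger_gap: 0.0618
grasp_force: 3.0
t 41.95 n 5544 x/up: -32/-6 -28/-7 -24/-8 -20/-5 -8/-11 -4/-12 -0/-14 4/-15 8/-16 12/-17 16/-18 20/-22 24/-24 28/-25
```

```bash
python3 -m creep '[0,0,0.8,0,5.9, 0,0,1,0,5.9, 0,0,0.7,0,5.9, 0,0,0.5,0,5.9, 0,0,0.5,0,5.9, 0,0,0.4,0,5.9, 0,0,0.4,0,5.9, 0,0,0.2,0,5.9]' 3|grep -E "pos|wr"; python3 -m creep '[-0.2,0,0.1,0,5.9, -0.3,0,0.05,0,5.9, -0.3,0,0.05,0,5.9, -0.3,0,0,0,5.9, -0.3,0,0,0,5.9, 0,0,0,0,5.9]' 3; python3 wt.py
```

```text
position: [0.4867, -0.2609, 0.0561]
wrist_force: [-1.2, -0.9, 4.8]
t: 43.4
position: [0.4793, -0.2479, 0.0541]
ee_rot: [-2.748, 1.52, 0.01]
wrist_force: [0.5, -0.6, -1.1]
finger_gap: 0.062
grasp_force: 3.0
t 43.4 n 6720 x/up: -32/5 -28/8 -24/7 -20/6 -16/6 -12/7 0/3 4/3 8/3 12/1 16/-2 20/-6 24/-1
```

```bash
python3 -m creep '[0,0,0.3,0,5.9, -0.2,0,0.1,0,5.9, -0.3,0,0.05,0,5.9, -0.3,0,0.05,0,5.9, -0.3,0,0.05,0,5.9, -0.2,0,0,0,5.9, 0,0,0,0,5.9]' 3; python3 wt.py
```

```text
t: 44.15
position: [0.4731, -0.2387, 0.0495]
ee_rot: [-2.748, 1.522, 0.006]
wrist_force: [0.8, -2.9, 3.6]
finger_gap: 0.0622
grasp_force: 3.0
t 44.15 n 7588 x/up: -32/3 -28/7 -24/6 -20/6 -16/7 -12/7 0/6 4/8 8/8 12/6 16/5 20/-10 24/-48
```

```bash
python3 -m creep '[0,0,0,0,6.6, 0,0,0,0,8, 0,0,0,0,8.7, 0,0,0,0,8.7, -0.4,0,0.3,0,8.7, -0.4,0,0.4,0,8.7, 0,0,0,0,8.7]' 3 ; python3 wt.py; python3 -m creep '[0,0,0,0,6, 0,0,0,0,5.9, 0,0,0,0,5.9, 0,0,0,0,5.9, 0,0,0,0,5.9]' 12 >/dev/null; python3 -m creep '[0,0,-1,0,5.9, 0,0,-3,0.04,5.9, 0,0,-4,0.04,5.9, 0,0,-4,0.04,5.9, 0,0,-3,0,5.9, 0,0,-1,0,5.9, 0,0,0,0,5.9]'; python3 wt.py; python3 go.py 554 171.4 200 -65.1
```

```text
t: 44.9
position: [0.4674, -0.2299, 0.0412]
ee_rot: [-2.748, 1.521, 0.013]
wrist_force: [-0.2, 0.1, -0.5]
finger_gap: 0.0866
grasp_force: 0.0
t 44.9 n 9183 x/up: -28/11 -24/11 -20/12 -16/15 -12/14 -8/15 4/13 8/14 12/14 16/14 20/15 24/13 28/12 32/4 36/-30
t: 46.15
position: [0.4696, -0.2317, 0.203]
ee_rot: [-2.651, 1.682, 0.006]
wrist_force: [0.6, 0.8, -1.3]
finger_gap: 0.062
grasp_force: 12.0
t 46.15 n 8938 x/up: -28/10 -24/11 -20/14 -16/14 -12/13 -8/14 4/13 8/13 12/13 16/14 20/14 24/11 28/11 32/-9
t 46.2 pos [ 468.8 -231.   201.6] yaw -64.8 tz [-0.005  0.005 -1.   ] gap 62.2 grip 12.0 F [-0.7  0.1 -1.1]
shift cm [-32.78 -24.85   0.31] roll 0.005
```

```bash
python3 -m creep '[-1.2,-0.9,0,0,5.9, -2.4,-1.8,0,0,5.9, -2.7,-2.1,0,0,5.9, -2.7,-2.1,0,0,5.9, -2.7,-2.1,0,0,5.9, -2.7,-2.1,0,0,5.9, -2.7,-2.1,0,0,5.9, -2.7,-2.1,0,0,5.9, -2.7,-2.1,0,0,5.9, -2.7,-2.1,0,0,5.9]' >/dev/null; python3 -m creep '[-2.7,-2,0,0,5.9, -2.4,-1.8,0,0,5.9, -1.3,-0.9,0,0,5.9, -0.4,-0.3,0,0,5.9, 0,0,0,0,5.9, 0,0,0,0,5.9]' ; python3 go.py 554 171.4 53 -65.1
```

```text
t: 47.8
position: [0.5543, 0.16, 0.2028]
ee_rot: [2.649, -1.688, -0.009]
wrist_force: [0.2, 0.4, -1.0]
finger_gap: 0.0617
grasp_force: 12.0
t 47.8 pos [554.3 160.  202.8] yaw -65.0 tz [-0.005  0.003 -1.   ] gap 61.7 grip 12.0 F [ 0.2  0.4 -1. ]
shift cm [-0.97 -0.51 14.98] roll 0.002
```

```bash
python3 -m creep '[-0.5,-0.3,1,0,5.9, -0.6,-0.2,2.5,0,5.9, 0,0,3,0,5.9, 0,0,3,0,5.9, 0,0,2.5,0,5.9, 0,0,1.2,0,5.9, 0,0,0.6,0,5.9, 0,0,0.4,0,5.9, 0,0,0,0,5.9]'; python3 go.py 554 171.4 51 -65.1; python3 -m creep '[0,0,0.2,0,5.9, 0,0,0.2,0,5.9, 0,0,0.2,0,5.9, 0,0,0.1,0,5.9, 0,0,0,0,5.9]' 3|grep -E "pos|wr"
```

```text
t: 48.7
position: [0.5542, 0.1747, 0.0615]
ee_rot: [-2.651, 1.684, 0.008]
wrist_force: [0.1, -0.4, -1.2]
finger_gap: 0.0621
grasp_force: 12.0
t 48.7 pos [554.2 174.7  61.5] yaw -64.8 tz [-0.004  0.004 -1.   ] gap 62.1 grip 12.0 F [ 0.1 -0.4 -1.2]
shift cm [0.3  0.16 1.04] roll 0.005
position: [0.5537, 0.1749, 0.0539]
wrist_force: [-0.1, -0.9, -1.5]
```

```bash
python3 -m creep '[0,0,0.1,0,5.9, 0,0,0.1,0,5.9, 0,0,0,0,5.9]'|grep -E "pos|wr"; python3 -m creep '[0,0,0.1,0,5.9, 0,0,0,0,5.9]'|grep -E "pos|wr"; python3 -m creep '[0,0,0.1,0,5.9, 0,0,0,0,5.9]' |grep -E "pos|wr"
```

```text
position: [0.5537, 0.1748, 0.0519]
wrist_force: [0.7, 0.1, -1.3]
position: [0.5537, 0.1748, 0.0509]
wrist_force: [-0.6, 0.1, -1.2]
position: [0.5538, 0.1748, 0.05]
wrist_force: [-0.1, 0.3, -0.1]
```

```bash
python3 -m creep '[0,0,0.1,0,5.9, 0,0,0,0,5.9]' |grep -E "pos|wr"; python3 -m creep '[0,0,0,0,6.6, 0,0,0,0,8, 0,0,0,0,8.7, 0,0,-0.5,0,8.7, 0,0,-2,0,8.7, 0,0,-3,0,8.7, 0,0,-4,0,8.7, 0,0,-4,0,8.7, 0,0,-2,0,8.7, 0,0,0,0,8.7]' ; python3 -m creep '[2,1.5,0,0,8.7, 3,2,0,0,8.7, 3,2,0,0,8.7, 3,2,0,0,8.7, 3,2,0,0,8.7, 3,2,0,0,8.7, 3,2,0,0,8.7, 3,2,0,0,8.7, 2,1,0,0,8.7, 0,0,0,0,8.7]' >/dev/null
python3 - <<'E'
from h import *
s=snap("top");W=cloud(s);z=W[...,2];save(s,"pics/end.png",k=1.4)
for n,c in(("cell2",(.5135,.2585)),("cell1",(.554,.1714)),("stored",(.59,.085))):
    P=W[(z>.076)&(z<.095)&(np.hypot(W[...,0]-c[0],W[...,1]-c[1])<.045)]
    print(n,len(P),np.median(P[:,2]),P[:,2].std(),cv2.minAreaRect(P[:,:2].astype(np.float32)*1000))
print(robot.state()["t"])
E
```

```text
position: [0.5539, 0.1747, 0.0494]
wrist_force: [-1.1, 0.6, 4.3]
t: 51.1
position: [0.5565, 0.1742, 0.2074]
ee_rot: [-2.647, 1.681, 0.003]
wrist_force: [-0.2, -1.0, 0.9]
finger_gap: 0.0871
grasp_force: 0.0
cell2 588 0.08273278521137933 0.0023101026463167944 ((514.8600463867188, 260.49365234375), (59.4576416015625, 61.5751838684082), 69.99626159667969)
cell1 597 0.08268685967847766 0.002246666918237645 ((555.6073608398438, 174.74453735351562), (62.16633605957031, 61.13935089111328), 70.21929931640625)
stored 580 0.08265013521562381 0.0022355617543913285 ((590.2655029296875, 85.28323364257812), (61.00489044189453, 62.0152587890625), 89.50926208496094)
52.15
```

View pics/end.png

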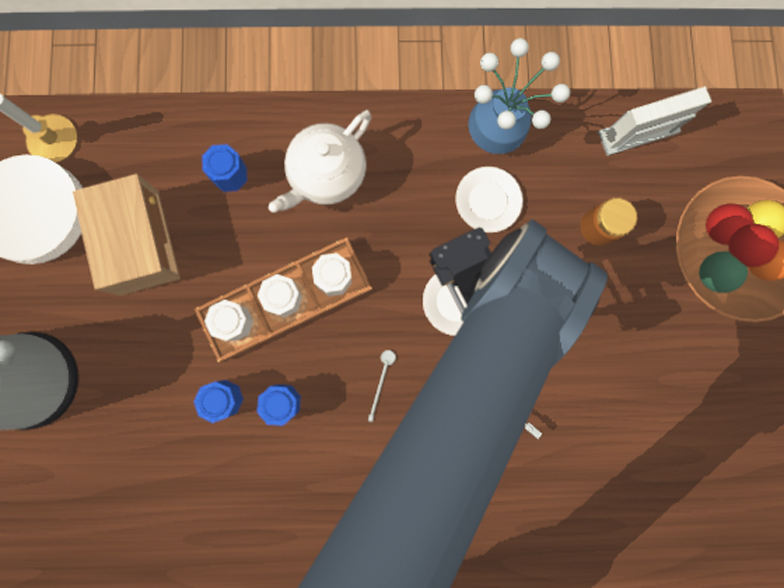

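The picture shows all three cups mouth down in the tray at (228,320), (279,295) and (331,273). Their tops measure level at about 84 mm, the stored cup has not moved, and everything else in view is where it was.

```bash
python3 -c "
from plant import robot
print(robot.job_done())"
```

```text
the job is handed in; nothing more can be done
None
```

Both cups stand mouth down in the two empty tray compartments, set down by touch. The stored cup did not move, nothing else in the final picture had shifted (the arm hid part of the table), and the job was handed in at about 52 s.

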